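Pry the heavy vice base up onto its spring prop

TASK

The heavy bench vice has to stand with one edge raised so that the glue under it can be scraped out. Work the thin blade of the steel pry bar under the middle of that edge, over the round-topped wooden block, and lever the edge up until the two-legged spring prop swings upright beneath it, hardly higher; then ease the vice down gently onto the prop. Pull the bar out and lay it flat on the bench clear of the vice, leaving everything else where it stands.

Things in the scene. Friction and masses are not known exactly. Their poses are not given: they have to be found in the camera images.
- base: Grey cast bench vice on a square base plate 190 x 190 x 24 mm, 7 kg, loose, on four rubber feet (22 mm diameter, at x +-78, y +65 and -78 mm). Origin on the bench under the plate's centre, z up; underside 30 mm up. The +y edge is to be lifted; it tips about the -y feet and leans about 0.08 to 0.11 rad on the prop. Vice on top: x -65 to 115, y -90 to 20 mm, 170 mm high.
- base_edge (a point): Middle of the lower corner of the edge to lift: on the +y face of the base plate, at the underside (30 mm above the bench while the vice is down). Axes as base: y points out, away from the vice, x along the edge, z up.
- prop (a joint): Spring prop on the bench below that edge: two steel legs, 12 mm wide, 8 mm thick, at x +-48 mm of the base, on a 4 mm rod whose axis is 4 to 9 mm above the bench (packed up differently each time), 7 mm inward of the edge. Rad: 0 upright; 0.4 to 0.5 while leaning outwards on the plate's lower corner. Tops 40 mm above the rod: they snap in to -0.06 when the edge is some 15 to 21 mm up.
- fulcrum: Dark hardwood fulcrum block, loose, 0.45 kg, standing in front of the edge, roughly parallel to it, its centre 52 to 60 mm out from the edge. 80 mm long along its x, 30 mm deep along its y, 45 mm high; the top is a half round of 15 mm radius about an axis along x, 30 mm above the bench. Origin on the bench under its centre.
- bar: Straight dark steel pry bar, 200 mm long, 0.38 kg, lying flat along its y, tip at -y, z up. Origin at mid-length on its flat underside. Handle y -30 to +100 mm: 20 mm wide, 14 mm thick. Blade y -100 to -30 mm: 22 mm wide, 6 mm thick, flush with the underside. Centre of mass about 15 mm to +y.
- bar_tip (a point): Middle of the underside of the blade's end, at y = -100 mm of the bar; axes as the bar.
- bar_butt (a point): Middle of the underside of the handle's end, at y = +100 mm of the bar; axes as the bar.
- offcut: Bystander: plain wooden offcut, 110 x 45 x 28 mm, origin under its centre.
- jar: Bystander: glass jar, 72 mm diameter, 85 mm high, origin under its centre.
- tin: Bystander: tin can, 60 mm diameter, 100 mm high, origin under its centre.
- chisel: Bystander: narrow hand tool with a wooden handle, 200 mm long, lying along its x.
Mind the look-alikes: they are no part of the job. What is shaped like the part that bears prop but blue is not meant.

How it is judged:
By the outcome, as a careful person would: the job done as asked, in the order asked, and still so for the second after the job is handed in, with the robot touching nothing.
It also fails if it takes over 58 s, if anything falls off the work surface, if the arm or the gripper's body presses on something with over 40 N, if the wrist force passes 120 N, or if a joint passes its speed limit or range.

ROBOT

A 6-joint arm with a two-finger parallel gripper is mounted at the origin on the work surface. World frame = base frame: x ahead of the robot, y to its left, z up, the work surface at z = 0. Lengths are in m, angles in rad, forces in N, time in s.
With the tool pointing down it reaches from about 0.275 to 0.875 m from the base axis. Payload 12.5 kg.
Tool frame: the origin (TCP) lies at the very end of the fingers, on their centre line; the grasp point (between the pads) lies 19 mm behind it; z points along the fingers, y is the line along which they close (so a half turn about z gives the same grasp; the last joint's range is limited). The gripper opens to 85 mm and grips with 20 to 120 N. Pads are 22 mm wide; open, the fingers measure 114 mm over their backs; the gripper's body (76 mm by 85 mm) begins 54 mm behind the grasp point. The pads swing forward as they close: fully open they stand 13 mm farther back than shut.
Start: joints at [-1.221, 0.351, 1.652, -0, 1.139, -0.085], TCP at [0.232, -0.499, 0.231] pointing down, gripper open.
Joint ranges: [-2.75, 2.75], [-0.79, 2.1], [0.01, 2.65], [-1.57, 4.71], [0.07, 3.14], [-2.87, 2.87]. Speed limits (rad/s): [2.22, 2.22, 2.79, 3.14, 3.14, 3.14].

INTERFACE

Orientations are given as [roll, pitch, yaw] about the fixed x, y, z axes, in that order (R = Rz(yaw) Ry(pitch) Rx(roll)).
In Python, from workcell import readout, eyes, job gives the robot as it stands.
- The arm moves only by the tool move_arm, never from a script. Its arguments are lists of equal length, an entry for each row: "fingers": the closure, from 0 (fully open) to 1 (shut); "delta_pos": the shift along the tool's x, y, z in m, a list of three; "yaw": the turn about the tool's z in units of 5 degrees (1.0 is 5 degrees). A call has 1 to 8 rows; each row shifts and turns the commanded pose from where the row before left it, along the tool's axes as they then stand; what a row does not reach is not made up. A row lasts 1/12 s, in which the tool goes at most 41.7 mm and 7.16 degrees, less where a joint would pass 70% of its speed; a pose out of reach is approached as far as the arm can. A call with a gripper value outside its range is refused whole. The fingers move at their own pace and stop on an object; "force" is the grip in N (left out, the last holds). Time passes only in rows, so rows that do not move let the fingers close. It gives the time, the measured TCP pose, the force, the opening and the grip force at its end, in the units of the state.
- readout.get_obs(): the state, without advancing time (a new reading comes with each control period).
- eyes.grab_frame(name): name is "scene" or "top" or "wrist"; returns a dict with "image" (420x560x3 uint8, red, green, blue), "z_map" (420x560 float32, m along the optical axis (not along the pixel's ray), 0 where there is no reading), "mtx" (3x3 intrinsics, pixels), "world_from_camera" (4x4, takes a point from camera to world coordinates). Camera axes: x right, y up, looking along -z (the intrinsics and any distortion apply to the point x, -y, -z); pixel columns grow to the right and rows downward; lengths in m; the calibration is good to about 2 mm. A picture is of the moment at which its call begins.
- job.finish_job(): hands the job in; it is judged then, once.
The state is a dict: "clock": time; "joints": joint angles; "qd": joint speeds; "tau": joint torques, N m; "position": TCP position; "eef_rot": TCP orientation; "ft_force": force on the tool from outside, world axes, zero at the start; "wrist_torque": the same for the moment, N m; "width": finger opening in m; "gripper_force": force on a finger pad.
Only numpy, scipy, OpenCV 4.12 (cv2) and the standard library are available. Lean on these libraries where they do the work, as an engineer would, in place of code of your own. Each camera call takes 0.05 s, during which the arm holds its last target. There are 200 camera calls.

## Working session

There is one attempt and no reset: what is moved stays moved. The work goes in short steps, Python scripts to look and compute and a tool call to move; the robot and the scene stay as the last step left them, time stands still between calls to the robot, and variables do not carry over. Pictures are saved under pics/ and viewed, at most 10 in all, crops included, and the job is handed in when it is done.

Besides the shell and the picture viewer there is one more tool, called after ">>>" by a JSON object that holds its "fn" and its "kwargs", one argument or row to a line. move_arm: Moves the arm, as the interface text tells. Its arguments: {"type":"object","properties":{"fingers":{"type":"array","items":{"type":"number"}},"delta_pos":{"type":"array","items":{"type":"array","items":{"type":"number"}}},"yaw":{"type":"array","items":{"type":"number"}},"force":{"type":"number"}},"required":["fingers","delta_pos","yaw"]}

```bash
mkdir -p pics
cat > h.py <<'E'
import numpy as np, cv2
from workcell import readout, eyes, job
def grab(n,save=None):
    f=eyes.grab_frame(n)
    if save: cv2.imwrite('pics/'+save,cv2.cvtColor(f['image'],cv2.COLOR_RGB2BGR))
    return f
def pts(f):
    z=f['z_map']; K=f['mtx']; v,u=np.mgrid[:z.shape[0],:z.shape[1]]
    c=np.stack([(u-K[0,2])/K[0,0]*z,-(v-K[1,2])/K[1,1]*z,-z,np.ones_like(z)],-1)
    P=(c@f['world_from_camera'].T)[...,:3]; P[z==0]=np.nan
    return P
E
python3 - <<'E'
from h import *
for n in ('top','scene'):
    f=grab(n,n+'1.png'); np.savez(n+'1.npz',**f); print(f['mtx'],f['world_from_camera'].round(3))
o=readout.get_obs();print(o)
a=cv2.imread('pics/top1.png')
E
```

```text
[[422.54808198   0.         278.95160014]
 [  0.         422.54808198 214.88411958]
 [  0.           0.           1.        ]] [[-1.100e-02  9.840e-01 -1.750e-01  4.190e-01]
 [-1.000e+00 -1.000e-02  3.000e-03  9.500e-02]
 [ 1.000e-03  1.750e-01  9.840e-01  1.109e+00]
 [ 0.000e+00  0.000e+00  0.000e+00  1.000e+00]]
[[426.94841469   0.         281.08935763]
 [  0.         426.94841469 206.18525447]
 [  0.           0.           1.        ]] [[ 0.225 -0.82   0.526  1.052]
 [ 0.974  0.185 -0.129 -0.036]
 [ 0.008  0.542  0.841  0.842]
 [ 0.     0.     0.     1.   ]]
{'clock': 0.1, 'joints': array([-1.22058775e+00,  3.51181809e-01,  1.65234183e+00, -1.72200382e-05,
        1.13911427e+00, -8.46001037e-02]), 'qd': array([-0.00034806, -0.00175598, -0.00231214, -0.00246167, -0.00265762,
        0.00055986]), 'tau': array([ 1.58364983e-03, -5.06832254e+01, -2.91876107e+01, -6.44656893e-05,
        2.64985487e-03, -2.54186330e-05]), 'position': array([ 0.2315986 , -0.49853718,  0.2308195 ]), 'eef_rot': array([-3.14054982e+00, -7.27458461e-05,  4.34815851e-01]), 'ft_force': array([-0.40329264,  0.59254938,  1.15797686]), 'wrist_torque': array([-0.07389452, -0.03314508, -0.03126505]), 'gripper_force': 0.0, 'width': 0.08559179443543032}
```

View pics/top1.png

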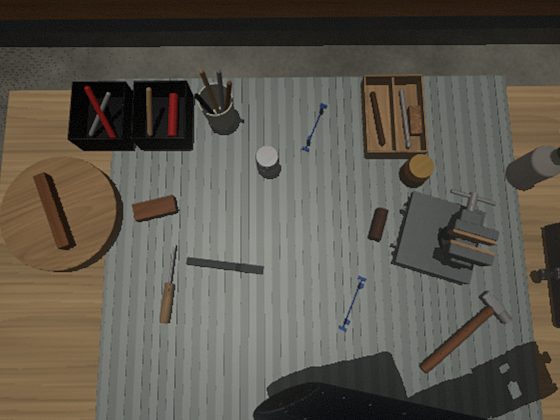

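View pics/scene1.png

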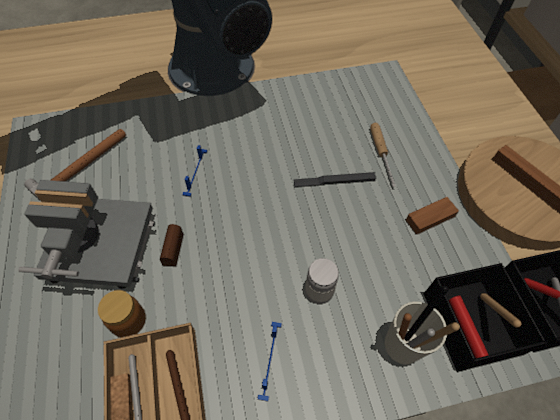

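The top view shows the vice with its plate edge on the left, from (413,193) to (396,263). The fulcrum is at (378,224). The bar runs from (187,262) to (263,269), with its blade end on the right, towards the vice. Two blue decoy props are at (315,127) and (352,303). The scene view agrees: bar tip at (295,183), fulcrum at (171,245).

Run:
```python
from h import *
def load(n): 
    d=np.load(n+'1.npz'); return {k:d[k] for k in d}
def rect(P,m,tag,mn=30):
    n,l,s,c=cv2.connectedComponentsWithStats(m.astype(np.uint8))
    for i in range(1,n):
        if s[i,4]<mn: continue
        q=P[l==i]; r=cv2.minAreaRect((q[:,:2]*1000).astype(np.float32))
        print(tag,s[i,4],'c',np.round(r[0],1),'sz',np.round(r[1],1),'ang',round(r[2],1),'z',np.nanpercentile(q[:,2],[10,50,95]).round(4), 'box',cv2.boxPoints(r).round(0).tolist())
for n in('top','scene'):
    f=load(n);P=pts(f);x,y,z=P[...,0],P[...,1],P[...,2]
    g=f['image'].astype(int);sat=g.max(2)-g.min(2)
    rect(P,(z>.046)&(z<.060)&(y<-.12)&(y>-.55)&(x>.25)&(x<.65)&(sat<30),n+' plate',800)
    rect(P,(z>.025)&(z<.052)&(y<-.08)&(y>-.22)&(x>.3)&(x<.55),n+' fulc')
    rect(P,(z>.0035)&(z<.02)&(y<.35)&(y>0.05)&(x>.2)&(x<.5)&(sat<40),n+' bar')
    b=(z>.009)&(z<.02)&(y<.35)&(y>0.05)&(x>.2)&(x<.5)&(sat<40)
    rect(P,b,n+' handle')
```

```text
top plate 3635 c [ 549.1 -312.3] sz [190.3 191. ] ang 72.8 z [0.0519 0.0544 0.0576] box [[430.0, -375.0], [612.0, -431.0], [668.0, -250.0], [486.0, -193.0]]
top fulc 92 c [ 514.4 -204.4] sz [69.5 22.5] ang 2.3 z [0.0351 0.0436 0.0509] box [[479.0, -195.0], [480.0, -217.0], [550.0, -214.0], [549.0, -192.0]]
top bar 562 c [484.9 235.4] sz [198.5  24.3] ang 82.2 z [0.0053 0.0121 0.0169] box [[459.0, 139.0], [484.0, 135.0], [510.0, 332.0], [486.0, 335.0]]
top handle 363 c [489.3 264.3] sz [140.1  19.9] ang 82.3 z [0.0111 0.0137 0.0172] box [[470.0, 196.0], [490.0, 194.0], [509.0, 332.0], [489.0, 335.0]]
scene plate 4482 c [ 552.2 -292.8] sz [151.8 191.9] ang 72.4 z [0.0516 0.0536 0.056 ] box [[438.0, -336.0], [621.0, -394.0], [667.0, -249.0], [484.0, -191.0]]
scene fulc 39 c [ 427.  -109.5] sz [ 8.3 13.3] ang 63.5 z [0.0283 0.0389 0.0432] box [[419.0, -110.0], [431.0, -116.0], [435.0, -109.0], [423.0, -103.0]]
scene fulc 136 c [ 519.5 -198.1] sz [15.5 67.7] ang 70.5 z [0.0322 0.0419 0.0513] box [[485.0, -194.0], [549.0, -217.0], [554.0, -202.0], [490.0, -180.0]]
scene bar 649 c [479.2 237.2] sz [199.8  32. ] ang 83.6 z [0.0054 0.012  0.0161] box [[452.0, 140.0], [484.0, 136.0], [506.0, 335.0], [475.0, 338.0]]
scene handle 393 c [486.8 265. ] sz [142.3  23.4] ang 82.5 z [0.0111 0.0139 0.0165] box [[466.0, 196.0], [489.0, 193.0], [508.0, 334.0], [485.0, 337.0]]
```

Run:
```python
from h import *
e=np.array([577,-221.5]);Y=np.array([.295,.955]);X=np.array([.955,-.295])
for n in('top','scene'):
    d=np.load(n+'1.npz');f={k:d[k] for k in d};P=pts(f)*1000
    q=P[...,:2]-e; bx=q@X; by=q@Y; z=P[...,2]
    for lo in(15,30,38):
        m=(z>lo)&(z<54)&(by>20)&(by<95)&(abs(bx)<75)
        r=cv2.minAreaRect(np.stack([bx[m],by[m]],1).astype(np.float32)); print(n,lo,m.sum(),np.round(r[0],1),np.round(r[1],1),round(r[2],1),np.percentile(z[m],98).round(1),np.median(by[m]).round(1))
    # prop legs: points near edge, low
    m=(z>6)&(z<40)&(by>3)&(by<25)&(abs(bx)<75)
    print('prop',m.sum(),np.round(np.stack([bx[m],by[m],z[m]],1)[::3],0).tolist())
    # bar axis
    P2=P;m=(z>9)&(z<20)&(P[...,1]<350)&(P[...,1]>50)&(P[...,0]>400)&(P[...,0]<550)
    print(cv2.fitLine(P[m][:,:2].astype(np.float32),cv2.DIST_HUBER,0,.01,.01).ravel())
```

```text
top 15 414 [-7.4 58.2] [80.7 29.9] 0.1 47.8 61.1
top 30 370 [-7.4 58. ] [29.7 80.5] 89.2 47.8 59.9
top 38 305 [-7.4 58.4] [26.8 80.6] 89.4 47.8 59.1
prop 10 [[56.0, 7.0, 39.0], [43.0, 5.0, 36.0], [-43.0, 3.0, 38.0], [-52.0, 3.0, 27.0]]
[1.3606325e-01 9.9070013e-01 4.8914066e+02 2.6372772e+02]
scene 15 622 [-10.6  58.4] [30.5 81.6] 89.9 46.4 63.3
scene 30 507 [-10.6  59.1] [81.5 29.1] 0.3 46.5 61.7
scene 38 403 [-10.8  58.2] [81.1 25.9] 0.2 46.7 59.9
prop 21 [[-68.0, 3.0, 9.0], [-44.0, 7.0, 37.0], [-43.0, 6.0, 33.0], [-45.0, 4.0, 25.0], [41.0, 12.0, 40.0], [52.0, 5.0, 38.0], [52.0, 9.0, 34.0]]
[1.3185115e-01 9.9126953e-01 4.8785986e+02 2.6518060e+02]
```

>>> {"fn": "move_arm", "kwargs": {
  "fingers": [0.3,0.3,0.3,0.3,0.3,0.3,0.3,0.3],
  "delta_pos": [
    [0.024,-0.0258,0],
    [0.024,-0.0258,0],
    [0.024,-0.0258,0],
    [0.024,-0.0258,0],
    [0.024,-0.0258,0],
    [0.024,-0.0258,0],
    [0.024,-0.0258,0],
    [0.024,-0.0258,0]
  ],
  "yaw": [0,0,0,0,0,0,0,0]
}}

```text
clock: 0.77
position: [0.3189, -0.229, 0.2312]
eef_rot: [-3.141, 0.0, 0.434]
ft_force: [0.0, 0.6, 0.3]
width: 0.0599
gripper_force: 0.0
```

>>> {"fn": "move_arm", "kwargs": {
  "fingers": [0.3,0.3,0.3,0.3,0.3,0.3,0.3,0.3],
  "delta_pos": [
    [0.024,-0.0258,0],
    [0.024,-0.0258,0],
    [0.024,-0.0258,0],
    [0.024,-0.0258,0],
    [0.024,-0.0258,0],
    [0.024,-0.0258,0],
    [0.024,-0.0258,0],
    [0.024,-0.0258,0]
  ],
  "yaw": [0,0,0,0,0,0,0,0]
}}

```text
clock: 1.43
position: [0.4061, 0.0392, 0.2313]
eef_rot: [3.142, 0.0, 0.435]
ft_force: [0.7, -0.7, -0.9]
width: 0.0596
gripper_force: 0.0
```

>>> {"fn": "move_arm", "kwargs": {
  "fingers": [0.3,0.3,0.3,0.3,0.3,0.3,0.3,0.3],
  "delta_pos": [
    [0.024,-0.0258,0],
    [0.024,-0.0258,0],
    [0.024,-0.0258,0],
    [0.024,-0.0258,0],
    [0.024,-0.0258,0],
    [0.024,-0.0258,0],
    [0.024,-0.0258,0],
    [0.024,-0.0258,0]
  ],
  "yaw": [0,0,0,0,0,0,0,0]
}}

```text
clock: 2.1
position: [0.4933, 0.3072, 0.2309]
eef_rot: [3.142, 0.001, 0.435]
ft_force: [0.8, -0.9, -0.1]
width: 0.0598
gripper_force: 0.0
```

>>> {"fn": "move_arm", "kwargs": {
  "fingers": [0.3,0.3,0.3,0.3,0.3,0.3,0.3,0.3],
  "delta_pos": [
    [0,0,0.015],
    [0,0,0.015],
    [0,0,0.015],
    [0,0,0.015],
    [0,0,0.015],
    [0,0,0.015],
    [0,0,0.015],
    [0,0,0.015]
  ],
  "yaw": [-1.42,-1.42,-1.42,-1.42,-1.42,-1.42,-1.42,-1.42]
}}

```text
clock: 2.77
position: [0.493, 0.3053, 0.1103]
eef_rot: [-3.141, 0.0, 1.432]
ft_force: [-0.8, 0.3, -0.5]
width: 0.06
gripper_force: 0.0
```

>>> {"fn": "move_arm", "kwargs": {
  "fingers": [0.3,0.3,0.3,0.3,0.3,0.3,0.3],
  "delta_pos": [
    [0.002,0,0.025],
    [0,0,0.025],
    [0,0,0.025],
    [0,0,0.02],
    [0,0,0.009],
    [0,0,0.002],
    [0,0,0]
  ],
  "yaw": [0,0,0,0,0,0,0]
}}

```text
clock: 3.35
position: [0.4936, 0.3074, 0.0053]
eef_rot: [-3.141, 0.0, 1.426]
ft_force: [0.5, -0.3, -0.1]
width: 0.0598
gripper_force: 0.0
```

>>> {"fn": "move_arm", "kwargs": {
  "fingers": [0.6,0.9,1,1,1,1,1,1],
  "delta_pos": [
    [0,0,0],
    [0,0,0],
    [0,0,0],
    [0,0,0],
    [0,0,0],
    [0,0,0],
    [0,0,0],
    [0,0,0]
  ],
  "yaw": [0,0,0,0,0,0,0,0],
  "force": 20
}}

```text
clock: 4.02
position: [0.494, 0.3076, 0.0064]
eef_rot: [3.141, -0.001, 1.426]
ft_force: [-1.4, -0.3, 5.5]
width: 0.0192
gripper_force: 21.4
```

>>> {"fn": "move_arm", "kwargs": {
  "fingers": [1,1,1,1,1,1,1,1],
  "delta_pos": [
    [0,0,-0.008],
    [0,0,-0.01],
    [0,0,-0.01],
    [0,0,-0.01],
    [0,0,-0.01],
    [0,0,-0.01],
    [0,0,-0.006],
    [0,0,0]
  ],
  "yaw": [0,0,0,0,0,0,0,0]
}}

```text
clock: 4.68
position: [0.4942, 0.3078, 0.071]
eef_rot: [3.14, -0.001, 1.426]
ft_force: [0.4, 0.5, -3.7]
width: 0.0192
gripper_force: 19.7
```

```bash
cat >> h.py <<'E'
def barz(n='scene',save=None,box=(.38,.60,.05,.36),lo=.006):
    """dark bar points: height profile along its axis"""
    f=grab(n,save);P=pts(f);g=f['image'].astype(int);x,y,z=P[...,0],P[...,1],P[...,2]
    m=(x>box[0])&(x<box[1])&(y>box[2])&(y<box[3])&(z>lo)&(z<.16)&(g.max(2)<75)
    n,l,s,c=cv2.connectedComponentsWithStats(m.astype(np.uint8)); 
    return f,P[m]
E
python3 - <<'E'
from h import *
f,q=barz('scene','s2.png')
for a in np.arange(.05,.34,.02):
    k=(q[:,1]>=a)&(q[:,1]<a+.02)
    if k.sum(): print(round(a+.01,3),k.sum(),np.median(q[k],0).round(4))
E
```

```text
0.16 48 [0.4753 0.1633 0.0088]
0.18 74 [0.478  0.18   0.0154]
0.2 82 [0.4808 0.2006 0.0236]
0.22 91 [0.4861 0.2193 0.0388]
0.24 90 [0.4884 0.2397 0.0478]
0.26 90 [0.4922 0.2596 0.0561]
0.28 101 [0.4957 0.2808 0.0643]
0.3 377 [0.5083 0.2984 0.1218]
0.32 23 [0.5155 0.3121 0.0908]
0.34 3 [0.5067 0.334  0.0785]
```

View pics/s2.png

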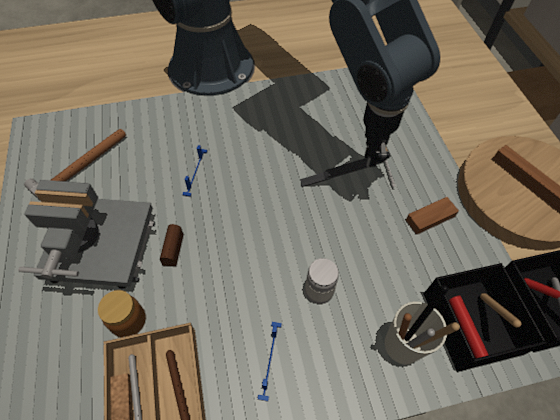

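Gripping near the butt lets the tip droop. The bar is now tilted about 0.39 rad with its tip at the bench, around (303,183). I want slightly more tilt.

>>> {"fn": "move_arm", "kwargs": {
  "fingers": [1,1,1,1,1,1],
  "delta_pos": [
    [0,0,-0.003],
    [0,0,-0.003],
    [0,0,-0.003],
    [0,0,-0.003],
    [0,0,-0.002],
    [0,0,0]
  ],
  "yaw": [0,0,0,0,0,0]
}}

```text
clock: 5.23
position: [0.4937, 0.3075, 0.0837]
eef_rot: [3.141, -0.0, 1.426]
ft_force: [-0.2, -0.4, -3.6]
width: 0.0192
gripper_force: 19.7
```

```bash
cat >> h.py <<'E'
def profile(q,tcp,d,top=-.035):
    """fit handle/blade top heights vs distance s along tool x dir d from tcp"""
    s=(q[:,:2]-tcp[:2])@d; w=(q[:,:2]-tcp[:2])@np.array([-d[1],d[0]])
    k=(abs(w)<.02)
    for lo,hi,nm in((-.10,-.03,'handle'),(-.175,-.112,'blade')):
        j=k&(s>lo)&(s<hi)
        c,b=np.polyfit(s[j],q[j,2],1); print(nm,j.sum(),'ang',round(np.arctan(c),3),'z at mid',round(c*(lo+hi)/2+b,4), 'lat',np.median(w[j]).round(4))
    print('s min',np.percentile(s[k],[0,2]).round(4), 'zmin',q[k][:,2].min().round(4))
E
python3 - <<'E'
from h import *
o=readout.get_obs();t=o['position'];a=o['eef_rot'][2];d=np.array([np.cos(a),np.sin(a)]);print(t,a,o['ft_force'])
for n in('scene','top'):
    f,q=barz(n,lo=.004); profile(q,t,d)
E
```

```text
[0.49371821 0.30749458 0.0837279 ] 1.4261306268204264 [-0.19474936 -0.35125159 -3.58248336]
handle 334 ang 0.509 z at mid 0.0521 lat -0.0043
blade 130 ang 0.448 z at mid 0.008 lat -0.002
s min [-0.148  -0.1425] zmin 0.0041
handle 238 ang 0.524 z at mid 0.0552 lat -0.0033
blade 117 ang 0.443 z at mid 0.0089 lat -0.0017
s min [-0.1494 -0.1466] zmin 0.0044
```

>>> {"fn": "move_arm", "kwargs": {
  "fingers": [1,1,1,1,1,1,1,1],
  "delta_pos": [
    [0,0,0],
    [0,0,0],
    [0,0,0],
    [0,0,-0.01],
    [0,0,-0.015],
    [0,0,-0.02],
    [0,0,-0.015],
    [0,0,-0.01]
  ],
  "yaw": [0,0,0,0,0,0,0,0],
  "force": 120
}}

```text
clock: 6.0
position: [0.494, 0.3076, 0.1555]
eef_rot: [3.14, -0.001, 1.426]
ft_force: [0.6, 0.3, -3.4]
width: 0.0152
gripper_force: 118.2
```

>>> {"fn": "move_arm", "kwargs": {
  "fingers": [1,1,1,1,1,1,1,1],
  "delta_pos": [
    [-0.012,0.007,0],
    [-0.022,0.012,0],
    [-0.027,0.016,0],
    [-0.027,0.016,0],
    [-0.027,0.016,0],
    [-0.027,0.016,0],
    [-0.027,0.016,0],
    [-0.027,0.016,0]
  ],
  "yaw": [0,0,0,0,0,0,0,0]
}}

```text
clock: 6.67
position: [0.5791, 0.0946, 0.1528]
eef_rot: [-3.14, 0.0, 1.426]
ft_force: [1.3, 1.1, -3.6]
width: 0.0155
gripper_force: 118.0
```

>>> {"fn": "move_arm", "kwargs": {
  "fingers": [1,1,1,1,1,1,1,1],
  "delta_pos": [
    [-0.027,0.016,0],
    [-0.027,0.016,0],
    [-0.027,0.016,0],
    [-0.022,0.014,0],
    [-0.016,0.008,0],
    [-0.009,0.004,0],
    [0,0,0],
    [0,0,0]
  ],
  "yaw": [0,0,0,0.4,0.5,0.5,0.38,0]
}}

```text
clock: 7.33
position: [0.632, -0.0422, 0.1525]
eef_rot: [-3.14, 0.0, 1.268]
ft_force: [-0.1, 0.7, -3.4]
width: 0.0152
gripper_force: 118.0
```

Run:
```python
from h import *
o=readout.get_obs();t=o['position'];a=o['eef_rot'][2];d=np.array([np.cos(a),np.sin(a)]);print(t,a,o['ft_force'],o['gripper_force'])
for n in('scene','top'):
    f,q=barz(n,save=n+'3.png',box=(.5,.7,-.22,.0),lo=.056); profile(q,t,d)
```

```text
[ 0.631976   -0.04217552  0.15247423] 1.2678499089781914 [-0.1359576   0.70922174 -3.36486253] 118.03311319090426
handle 334 ang 0.515 z at mid 0.1209 lat -0.0046
blade 149 ang 0.461 z at mid 0.0744 lat -0.0007
s min [-0.1473 -0.1442] zmin 0.0712Traceback (most recent call last):
  File "<stdin>", line 4, in <module>
  File "h.py", line 24, in profile
    c,b=np.polyfit(s[j],q[j,2],1); print(nm,j.sum(),'ang',round(np.arctan(c),3),'z at mid',round(c*(lo+hi)/2+b,4), 'lat',np.median(w[j]).round(4))
        ~~~~~~~~~~^^^^^^^^^^^^^^^
    raise TypeError("expected non-empty vector for x")
TypeError: expected non-empty vector for x
```

View pics/scene3.png

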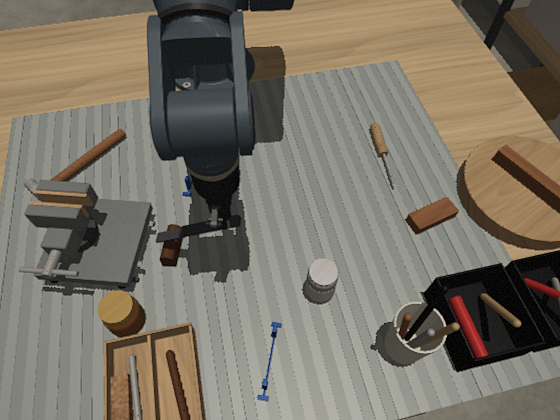

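The scene view shows the tilted bar over the fulcrum, tip at (158,237), just short of the plate edge. I'll check the tip position by ray casting.

```bash
cat >> h.py <<'E'
E0=np.array([.577,-.2215]);Yb=np.array([.295,.955]);Xb=np.array([.955,-.295])
def ray(f,u,v,z):
    K=f['mtx'];T=f['world_from_camera'];d=T[:3,:3]@np.array([(u-K[0,2])/K[0,0],-(v-K[1,2])/K[1,1],-1]);o=T[:3,3]
    return o+d*(z-o[2])/d[2]
def b(p): return np.round([(p[:2]-E0)@Xb*1000,(p[:2]-E0)@Yb*1000],1)
E
python3 - <<'E'
from h import *
f=grab('scene'); P=pts(f)
t=readout.get_obs()['position'];print('tcp',b(t))
for u in (156,158,160): print(u,b(ray(f,u,237,.071)),f['image'][237,u])
q=P[225:250,150:240].reshape(-1,3); q=q[(q[:,2]>.06)]
B=np.array([b(p) for p in q]); k=np.argsort(B[:,1])[:12]; print(np.c_[B[k],q[k,2]*1000].round(0).tolist())
w=grab('wrist','w3.png')
E
```

```text
tcp [ -0.6 188.8]
156 [-2.7 38. ] [139 139 131]
158 [-3.  42.1] [50 48 49]
160 [-3.4 46.1] [59 59 58]
[[7.0, 40.0, 72.0], [9.0, 41.0, 72.0], [-9.0, 41.0, 72.0], [1.0, 42.0, 74.0], [3.0, 42.0, 73.0], [5.0, 42.0, 73.0], [-6.0, 42.0, 74.0], [-4.0, 43.0, 74.0], [-2.0, 43.0, 74.0], [0.0, 43.0, 73.0], [8.0, 43.0, 66.0], [8.0, 44.0, 75.0]]
```

View pics/w3.png

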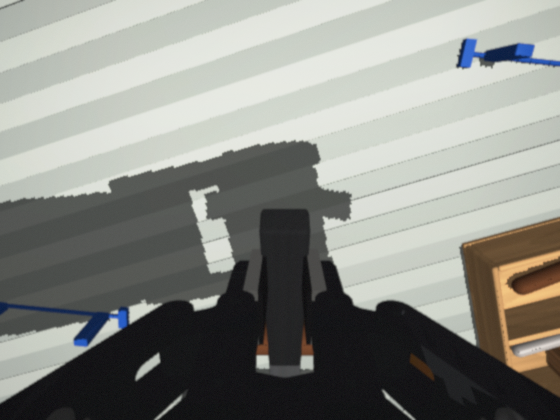

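>>> {"fn": "move_arm", "kwargs": {
  "fingers": [1,1,1,1,1,1],
  "delta_pos": [
    [0,0,0.008],
    [0,0,0.008],
    [0,0,0.008],
    [-0.012,0,0.006],
    [-0.012,0,0.006],
    [-0.011,0,0.005]
  ],
  "yaw": [0,0,0,0,0,0]
}}

```text
clock: 8.03
position: [0.6215, -0.0755, 0.1112]
eef_rot: [-3.141, 0.0, 1.271]
ft_force: [0.6, -0.3, -3.9]
width: 0.0155
gripper_force: 118.0
```

```bash
cat >> h.py <<'E'
def crop(n,save,u0,v0,u1,v1,k):
    f=grab(n); g=cv2.cvtColor(f['image'],cv2.COLOR_RGB2BGR)[v0:v1,u0:u1]
    g=cv2.convertScaleAbs(cv2.resize(g,None,fx=k,fy=k,interpolation=cv2.INTER_CUBIC),alpha=1.6,beta=15); cv2.imwrite('pics/'+save,g); return f
def tip(f,r=(215,260,90,250)):
    P=pts(f)[r[0]:r[1],r[2]:r[3]].reshape(-1,3); q=P-np.r_[E0,0]; 
    return np.c_[q[:,:2]@Xb,q[:,:2]@Yb,P[:,2]]*1000
E
python3 - <<'E'
from h import *
f=crop('scene','s4.png',90,170,250,290,5)
o=readout.get_obs();t=o['position'];print('tcp',b(t),t[2],o['ft_force'])
q=tip(f)
for a in range(-4,60,4):
    k=(abs(q[:,0])<7)&(q[:,1]>=a)&(q[:,1]<a+4); print(a+2,k.sum(),np.percentile(q[k,2],[50,90]).round(1) if k.any() else '')
E
```

```text
tcp [ -0.9 150.6] 0.11043706658258541 [-1.19577349 -2.33942182 -5.26081536]
-2 42 [43.7 54.3]
2 10 [0.7 8.2]
6 20 [ 1.8 34.1]
10 21 [32.4 34.6]
14 19 [ 2.5 36.4]
18 24 [ 2.9 39.4]
22 20 [19.9 40.7]
26 18 [ 0.8 42.4]
30 19 [42.6 45.1]
34 11 [46.8 48.1]
38 8 [47.3 49.1]
42 10 [50.  51.3]
46 10 [52.9 53.8]
50 9 [53.4 55.3]
54 11 [56.2 57.5]
58 8 [60.3 62.4]
```

View pics/s4.png

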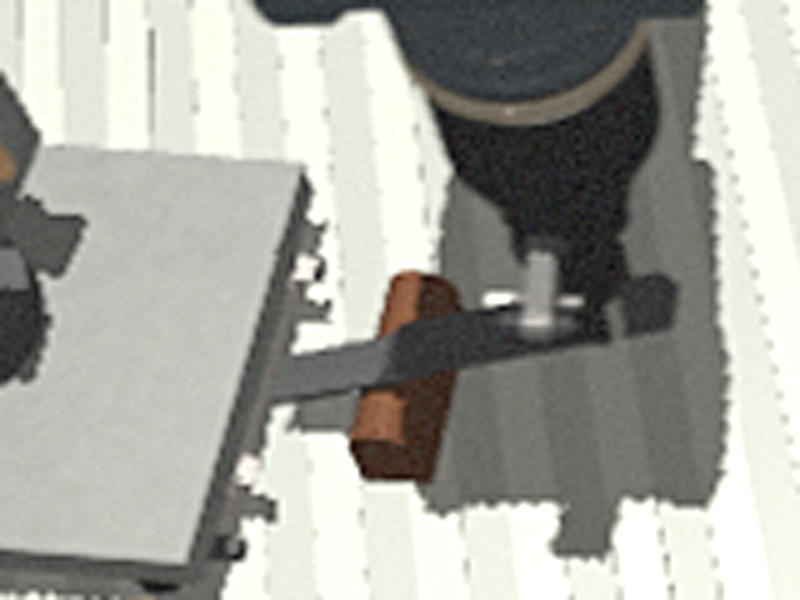

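Crop: the blade tip is at the edge (crop 270,390), between the two prop legs at (310,265) and (245,470), and over the fulcrum. Next I'll slide in about 18 mm while dropping 12 mm.

>>> {"fn": "move_arm", "kwargs": {
  "fingers": [1,1,1,1,1,1,1,1],
  "delta_pos": [
    [0,0,0.0015],
    [0,0,0.0015],
    [-0.004,0,0.002],
    [-0.004,0,0.002],
    [-0.004,0,0.002],
    [-0.004,0,0.002],
    [-0.002,0,0.001],
    [0,0,0]
  ],
  "yaw": [0,0,0,0,0,0,0,0]
}}

```text
clock: 8.75
position: [0.6166, -0.0919, 0.1]
eef_rot: [-3.141, 0.0, 1.27]
ft_force: [0.3, 0.3, -4.0]
width: 0.0156
gripper_force: 118.1
```

```bash
cat >> h.py <<'E'
def report(f):
    o=readout.get_obs();t=o['position'];print('tcp',b(t),t[2].round(4),o['ft_force'].round(1),o['wrist_torque'].round(2),o['clock'])
    q=tip(f)
    for a in (6,14,22,30,42,50):
        k=(abs(q[:,0])<7)&(q[:,1]>=a-2)&(q[:,1]<a+2); print(a,np.percentile(q[k,2],90).round(1) if k.any() else '',end='; ')
    p=tip(f,(150,300,30,160)); k=(p[:,1]<-4)&(p[:,1]>-60)&(p[:,0]>-85)&(p[:,0]<50)&(p[:,2]>48)&(p[:,2]<90)
    c=np.linalg.lstsq(np.c_[p[k][:,1],np.ones(k.sum())],p[k][:,2],rcond=None)[0]; print('\nplate top: edge z %.1f slope %.3f n %d'%(c[1],c[0],k.sum()))
    z=(q[:,1]>35)&(q[:,1]<80)&(q[:,2]>38)&(q[:,2]<50)&((q[:,0]<-18)|(q[:,0]>18)); print('fulc',np.median(q[z],0).round(1),q[z][:,0].min().round(1),q[z][:,0].max().round(1))
E
python3 - <<'E'
from h import *
report(grab('scene'))
E
```

```text
tcp [ -0.3 135.7] 0.1002 [ 0.7  0.1 -3.5] [ 0.16 -0.1  -0.  ] 8.8
6 30.2; 14 34.1; 22 37.7; 30 41.8; 42 52.6; 50 62.0; 
plate top: edge z 53.8 slope 0.002 n 1491
fulc [-29.9  59.4  42.9] -52.3 30.0
```

>>> {"fn": "move_arm", "kwargs": {
  "fingers": [1,1,1,1,1,1,1,1],
  "delta_pos": [
    [-0.002,0,0.001],
    [-0.002,0,0.001],
    [0,0,0.001],
    [0,0,0.001],
    [0,0,0.001],
    [0,0,0.001],
    [0.0003,0,0.001],
    [0.0003,0,0.001]
  ],
  "yaw": [0,0,0,0,0,0,0,0]
}}

```text
clock: 9.47
position: [0.616, -0.0947, 0.0924]
eef_rot: [3.141, 0.0, 1.271]
ft_force: [-0.4, -0.4, -1.6]
width: 0.0158
gripper_force: 118.4
```

>>> {"fn": "move_arm", "kwargs": {
  "fingers": [1,1,1,1],
  "delta_pos": [
    [0.0003,0,0.0015],
    [0.0003,0,0.0015],
    [0.0003,0,0.0015],
    [0.0003,0,0.0015]
  ],
  "yaw": [0,0,0,0]
}}

```text
clock: 9.8
position: [0.6166, -0.0936, 0.0867]
eef_rot: [3.14, -0.0, 1.271]
ft_force: [0.1, 1.0, 4.5]
width: 0.0154
gripper_force: 119.2
```

Run:
```python
from h import *
report(grab('scene'))
```

```text
tcp [  0.  133.9] 0.0864 [1.  1.6 4.5] [-0.24 -0.02 -0.04] 9.85
6 32.6; 14 35.7; 22 39.0; 30 41.7; 42 55.6; 50 59.4; 
plate top: edge z 53.7 slope 0.001 n 1494
fulc [-28.3  59.2  43.2] -51.9 30.0
```

>>> {"fn": "move_arm", "kwargs": {
  "fingers": [1,1,1,1,1,1,1,1],
  "delta_pos": [
    [0.0003,0,0.0015],
    [0.0003,0,0.0015],
    [0.0003,0,0.0015],
    [0.0003,0,0.0015],
    [0.0003,0,0.0015],
    [0.0003,0,0.0015],
    [0.0003,0,0.0015],
    [0,0,0]
  ],
  "yaw": [0,0,0,0,0,0,0,0]
}}

```text
clock: 10.52
position: [0.6185, -0.0895, 0.0786]
eef_rot: [3.139, -0.004, 1.269]
ft_force: [-2.7, 17.0, 25.4]
width: 0.0154
gripper_force: 126.3
```

Run:
```python
from h import *
report(crop('scene','s5.png',90,170,250,290,5))
```

```text
tcp [  0.6 138.3] 0.0786 [-2.6 16.1 24.8] [ 2.28  0.76 -1.16] 10.5667
6 38.5; 14 39.5; 22 41.6; 30 44.3; 42 55.5; 50 58.7; 
plate top: edge z 57.2 slope 0.019 n 1486
fulc [-27.8  58.9  42.9] -51.8 30.3
```

>>> {"fn": "move_arm", "kwargs": {
  "fingers": [1,1,1,1,1,1,1,1],
  "delta_pos": [
    [0,0,0.0015],
    [0,0,0.0015],
    [0,0,0.0015],
    [0,0,0.0015],
    [0,0,0.0015],
    [0,0,0.0015],
    [0,0,0.001],
    [0,0,0]
  ],
  "yaw": [0,0,0,0,0,0,0,0]
}}

```text
clock: 11.23
position: [0.6182, -0.0901, 0.0678]
eef_rot: [3.139, -0.003, 1.27]
ft_force: [-1.9, 13.1, 19.1]
width: 0.0151
gripper_force: 131.8
```

Run:
```python
from h import *
report(crop('scene','s5.png',90,170,250,290,5))
```

```text
tcp [  0.6 137.7] 0.0679 [-2.2 12.3 20.8] [ 1.83  0.39 -0.48] 11.2833
6 41.9; 14 42.7; 22 44.6; 30 52.0; 42 57.7; 50 59.7; 
plate top: edge z 61.6 slope 0.023 n 1536
fulc [-26.2  59.4  43. ] -52.0 30.6
```

View pics/s5.png

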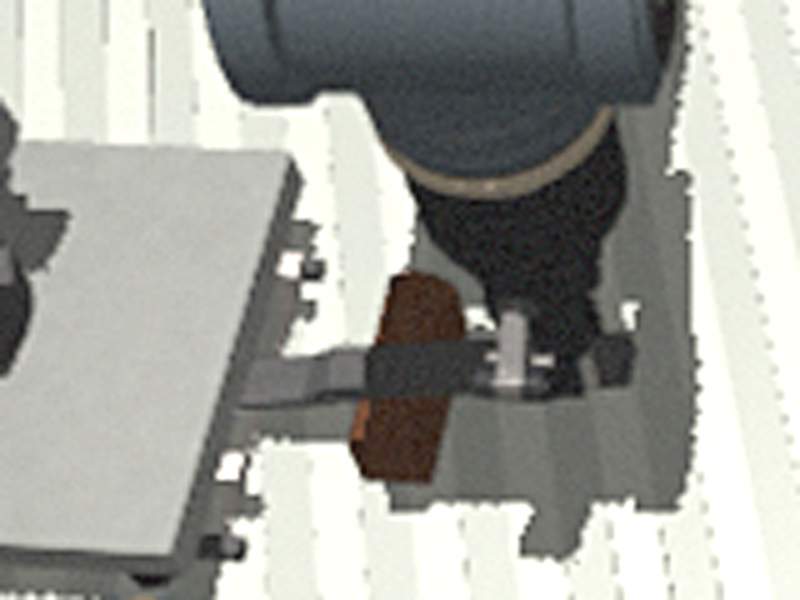

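Run:
```python
from h import *
f=grab('scene')
print('step',b(ray(f,163,244,.050)),b(ray(f,163,244,.045)),'blade/edge',b(ray(f,139,250,.037)),b(ray(f,141,246,.037)))
P=pts(f)
for u in range(134,172,2):
    v=int(251-(u-139)*.22)-3; p=P[v,u]; print(u,v,b(p),(p[2]*1000).round(1),f['image'][v,u])
```

```text
step [ 1.5 48.7] [-1. 47.] blade/edge [12.8 -2.6] [ 3.3 -0.8]
134 249 [22.6 -4.1] 60.3 [43 43 41]
136 248 [16.5 -3.6] 53.0 [50 51 47]
138 248 [11.8 -3. ] 44.1 [50 51 49]
140 247 [ 6.1 -2. ] 37.7 [61 60 60]
142 247 [7.5 3.6] 41.3 [66 65 64]
144 246 [5.3 7.5] 42.2 [63 62 62]
146 246 [ 5.3 11.9] 42.7 [61 61 60]
148 246 [ 5.7 16.6] 44.3 [63 63 63]
150 245 [ 3.  20.1] 44.1 [62 61 60]
152 245 [ 3.4 24.8] 45.5 [53 53 52]
154 244 [ 3.6 30.5] 51.2 [48 47 46]
156 244 [ 4.5 35.5] 53.6 [63 64 63]
158 243 [ 2.2 39.3] 54.2 [63 62 62]
160 243 [ 3.1 44.3] 56.7 [64 62 60]
162 242 [ 1.4 48.5] 58.6 [55 55 54]
164 242 [-0.5 51.6] 55.4 [26 22 24]
166 242 [ 1.4 57.2] 59.8 [29 28 24]
168 241 [-2.1 60.2] 58.1 [28 28 28]
170 241 [-1.5 64.9] 59.8 [22 20 20]
```

>>> {"fn": "move_arm", "kwargs": {
  "fingers": [1,1,1,1,1,1,1,1],
  "delta_pos": [
    [0.0002,0,0.0018],
    [0.0002,0,0.0018],
    [0.0002,0,0.0018],
    [0.0002,0,0.0018],
    [0.0002,0,0.0018],
    [0.0002,0,0.0018],
    [0,0,0.001],
    [0,0,0]
  ],
  "yaw": [0,0,0,0,0,0,0,0]
}}

```text
clock: 12.0
position: [0.6193, -0.088, 0.0572]
eef_rot: [3.138, -0.004, 1.27]
ft_force: [-3.8, 19.8, 31.2]
width: 0.0152
gripper_force: 136.4
```

```bash
cat >> h.py <<'E'
def legs(f):
    """points around the two prop legs, outside of the plate edge"""
    p=tip(f,(150,320,60,220)); p=p[(p[:,1]>1.5)&(p[:,1]<25)&(p[:,2]>9)]
    for c in(-48,48):
        k=abs(p[:,0]-c)<11; print('leg',c,k.sum(),np.round([p[k][:,1].max(),np.median(p[k][:,1]),p[k][:,2].max()],1) if k.any() else '')
E
python3 - <<'E'
from h import *
f=grab('scene');report(f);legs(f);np.savez('a6.npz',**f)
E
```

```text
tcp [  0.9 140. ] 0.0573 [-3.9 19.4 29.9] [ 3.2   0.82 -0.68] 12.05
6 47.6; 14 48.0; 22 50.3; 30 55.4; 42 59.1; 50 59.4; 
plate top: edge z 65.4 slope -0.050 n 1675
fulc [-26.2  58.1  43.4] -51.8 30.9
leg -48 0 
leg 48 0
```

Run:
```python
from h import *
d=np.load('a6.npz');f={k:d[k] for k in d}
p=tip(f,(150,320,20,220))
for y in(-90,-70,-50,-30,-15,-6):
    k=(abs(p[:,1]-y)<4)&(p[:,0]>-90)&(p[:,0]<95)&(p[:,2]>45)&(p[:,2]<80); print(y,k.sum(),np.percentile(p[k][:,2],[20,50,80]).round(1))
g=cv2.cvtColor(f['image'],cv2.COLOR_RGB2BGR)[190:290,90:215]
cv2.imwrite('pics/s6.png',cv2.convertScaleAbs(cv2.resize(g,None,fx=6,fy=6,interpolation=cv2.INTER_CUBIC),alpha=2,beta=15))
```

```text
-90 300 [61.5 62.6 63.7]
-70 296 [63.4 64.6 65.9]
-50 304 [65.3 66.6 67.8]
-30 303 [67.2 68.6 69.7]
-15 318 [68.9 70.1 71.3]
-6 552 [53.9 62.2 69.3]
```

View pics/s6.png

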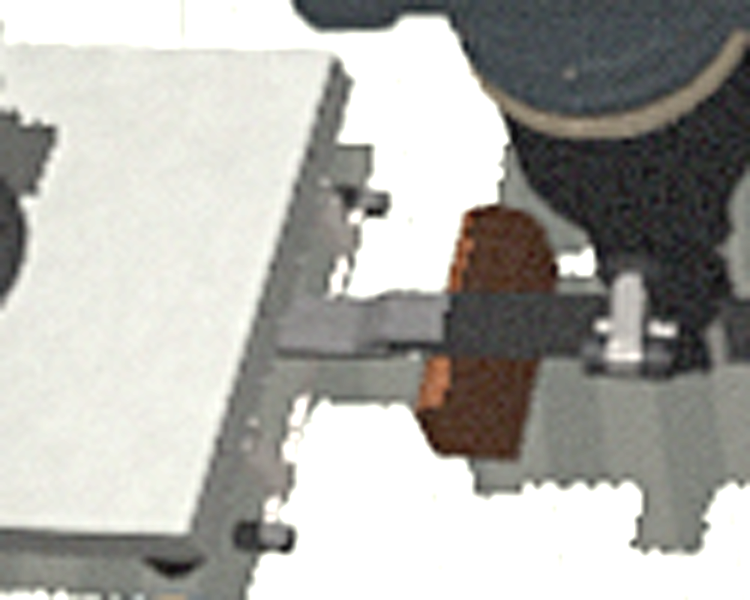

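Crop: the plate is tilted 0.10 rad with its edge about 17.5 mm up. The legs show as faint strips under the edge at (335,210) and (260,440), probably upright. I'll check their depth.

```bash
cat >> h.py <<'E'
def legpts(f):
    for (r,nm) in (((205,240,135,160),'+48'),((250,275,122,145),'-48')):
        p=tip(f,r); c=float(nm); k=(abs(p[:,0]-c)<7)&(p[:,1]>-15)&(p[:,1]<20)&(p[:,2]>8)&(p[:,2]<60); q=p[k]; q=q[np.argsort(q[:,2])]
        print(nm,q[:,1:].round(0).astype(int).tolist())
E
python3 - <<'E'
from h import *
for n in('a6.npz','scene1.npz'):
    d=np.load(n);f={k:d[k] for k in d}; print(n); legpts(f)
E
```

```text
a6.npz
+48 []
-48 []
scene1.npz
+48 []
-48 []
```

```bash
sed -i "s/'+48'),((250/'-48'),((250/; s/(250,275,122,145),'-48')/(250,275,122,145),'+48')/" h.py
python3 - <<'E'
from h import *
for n in('a6.npz','scene1.npz'):
    d=np.load(n);f={k:d[k] for k in d}; print(n); legpts(f)
E
```

```text
a6.npz
-48 [[-3, 9], [-11, 10], [-4, 10], [-4, 11], [-8, 12], [-3, 12], [-4, 14], [-5, 14], [-4, 14], [-5, 14], [-5, 16], [-6, 16], [-7, 18], [-4, 18], [-9, 18], [-9, 18], [-5, 19], [-4, 19], [-6, 21], [-10, 22], [-4, 23], [-4, 24], [-5, 24], [-12, 25], [-9, 26], [-7, 26], [-5, 27], [-4, 28], [-4, 28], [-11, 29], [-5, 29], [-5, 29], [-8, 30], [-6, 30], [-6, 31], [-6, 32], [-5, 33], [-10, 33], [-5, 35], [-3, 35], [-9, 37], [-6, 37], [-6, 37], [-6, 38], [-6, 39], [-7, 40], [-5, 40], [-7, 42], [-5, 43], [-4, 43], [-6, 44], [-5, 48], [-6, 50], [-5, 50], [-4, 51], [-6, 51], [-4, 51], [-4, 54], [-5, 55], [-5, 56], [-5, 56], [-5, 56], [-6, 56], [-6, 57], [-6, 58], [-6, 58], [-6, 59]]
+48 [[-6, 8], [-11, 9], [-9, 10], [-4, 10], [-4, 11], [-6, 11], [-5, 12], [-6, 12], [-4, 13], [-5, 14], [-10, 15], [-5, 15], [-11, 15], [-6, 18], [-4, 19], [-4, 19], [-5, 19], [-5, 20], [-6, 20], [-10, 20], [-5, 23], [-7, 23], [-5, 23], [-5, 24], [-5, 24], [-9, 25], [-11, 25], [-13, 26], [-6, 26], [-5, 27], [-5, 28], [-6, 28], [-5, 29], [-6, 30], [-9, 30], [-11, 31], [-5, 31], [-5, 31], [-6, 32], [-6, 33], [-6,
[... 1882 characters left out ...]
4, 42], [-1, 42], [8, 42], [8, 42], [11, 42], [5, 42], [7, 42], [10, 42], [8, 43], [9, 43], [-1, 43], [-2, 43], [7, 43], [11, 43], [6, 43], [7, 44], [-1, 44], [7, 45], [-1, 45], [-2, 46], [-1, 48], [0, 49], [-2, 49], [-14, 50], [-7, 51], [-1, 51], [-2, 51], [-6, 51], [-1, 52], [-3, 52], [-7, 52], [-15, 52], [-3, 52], [-5, 52], [0, 52], [-8, 53], [-9, 53], [-12, 53], [-1, 53], [-3, 53], [-2, 53], [-7, 53], [-15, 53], [-9, 54], [-7, 54], [-13, 54], [-5, 54], [-10, 54], [-4, 54], [-9, 54], [-2, 54], [-11, 54], [-14, 54], [-1, 54], [-4, 54], [-3, 55], [-12, 55], [-12, 55], [-8, 55], [-10, 55], [-11, 55], [-2, 55], [-6, 55], [-7, 55], [-10, 56], [-6, 56], [-12, 56], [-9, 56], [-4, 56], [-14, 57]]
```

Both legs now stand upright: their points sit at y ≈ -4…-6 mm from z 9 to 45, where before they leaned out to +12. Now I'll ease the vice down.

>>> {"fn": "move_arm", "kwargs": {
  "fingers": [1,1,1,1,1,1,1,1],
  "delta_pos": [
    [0,0,-0.0006],
    [0,0,-0.0006],
    [0,0,-0.0006],
    [0,0,-0.0006],
    [0,0,-0.0006],
    [0,0,-0.0006],
    [0,0,-0.0006],
    [0,0,-0.0006]
  ],
  "yaw": [0,0,0,0,0,0,0,0]
}}

```text
clock: 12.72
position: [0.6177, -0.0892, 0.0595]
eef_rot: [3.141, -0.002, 1.27]
ft_force: [0.0, 7.4, 4.9]
width: 0.0154
gripper_force: 133.1
```

>>> {"fn": "move_arm", "kwargs": {
  "fingers": [1,1,1,1,1,1,1,1],
  "delta_pos": [
    [0,0,-0.0006],
    [0,0,-0.0006],
    [0,0,-0.0006],
    [0,0,-0.0006],
    [0,0,-0.0006],
    [0,0,-0.0006],
    [0,0,-0.0006],
    [0,0,-0.0006]
  ],
  "yaw": [0,0,0,0,0,0,0,0]
}}

```text
clock: 13.38
position: [0.6171, -0.0905, 0.0635]
eef_rot: [-3.141, 0.0, 1.271]
ft_force: [0.6, 0.2, -4.0]
width: 0.0155
gripper_force: 131.9
```

```bash
cat >> h.py <<'E'
def plate(f):
    p=tip(f,(150,320,20,220)); L=[]
    for y in(-70,-50,-30,-15):
        k=(abs(p[:,1]-y)<4)&(p[:,0]>-90)&(p[:,0]<95)&(p[:,2]>45)&(p[:,2]<80); L.append(np.median(p[k][:,2]).round(1))
    print('plate z',L)
E
python3 - <<'E'
from h import *
f=grab('scene');report(f);plate(f)
E
```

```text
tcp [ -0.3 137. ] 0.0636 [-0.1  0.1 -3.7] [ 0.24 -0.07 -0.01] 13.4333
6 48.0; 14 47.9; 22 51.8; 30 59.0; 42 60.8; 50 61.7; 
plate top: edge z 64.7 slope -0.049 n 1675
fulc [-26.9  59.6  42.8] -50.7 30.6
plate z [np.float64(63.8), np.float64(66.0), np.float64(67.7), np.float64(68.9)]
```

The vice now rests on the prop and the bar is free, with only its weight on the wrist. I'll pull it out along its axis.

>>> {"fn": "move_arm", "kwargs": {
  "fingers": [1,1,1,1,1,1,1,1],
  "delta_pos": [
    [0.003,0,-0.0003],
    [0.004,0,-0.0004],
    [0.004,0,-0.0004],
    [0.004,0,-0.0004],
    [0.004,0,-0.0005],
    [0.004,0,-0.0005],
    [0.003,0,-0.0004],
    [0,0,0]
  ],
  "yaw": [0,0,0,0,0,0,0,0]
}}

```text
clock: 14.1
position: [0.6251, -0.0649, 0.0666]
eef_rot: [3.141, -0.0, 1.271]
ft_force: [-0.8, 0.3, -3.0]
width: 0.015
gripper_force: 131.9
```

Run:
```python
from h import *
f=grab('scene');report(f);plate(f)
```

```text
tcp [ -0.3 163.4] 0.0665 [ 0.7  0.4 -3.7] [ 0.23 -0.07  0.05] 14.15
6 47.2; 14 49.1; 22 50.0; 30 50.5; 42 53.1; 50 58.4; 
plate top: edge z 65.0 slope -0.040 n 1665
fulc [-27.6  59.3  42.9] -50.8 30.1
plate z [np.float64(64.1), np.float64(66.0), np.float64(67.7), np.float64(69.1)]
```

>>> {"fn": "move_arm", "kwargs": {
  "fingers": [1,1,1,1,1,1,1,1],
  "delta_pos": [
    [0.005,0,-0.0006],
    [0.008,0,-0.001],
    [0.008,0,-0.001],
    [0.008,0,-0.001],
    [0.006,0,-0.01],
    [0,0,-0.02],
    [0,0,-0.025],
    [0,0,-0.015]
  ],
  "yaw": [0,0,0,0,0,0,0,0]
}}

```text
clock: 14.82
position: [0.6361, -0.0315, 0.1431]
eef_rot: [3.139, -0.0, 1.271]
ft_force: [0.7, 0.7, -3.1]
width: 0.0154
gripper_force: 132.0
```

>>> {"fn": "move_arm", "kwargs": {
  "fingers": [1,1,1,1,1,1,1,1],
  "delta_pos": [
    [0.01,-0.009,0],
    [0.018,-0.016,0],
    [0.024,-0.02,0],
    [0.024,-0.02,0],
    [0.024,-0.02,0],
    [0.024,-0.02,0],
    [0.024,-0.02,0],
    [0.024,-0.02,0]
  ],
  "yaw": [0,0,0,0,0,0,0,0]
}}

```text
clock: 15.48
position: [0.5461, 0.1771, 0.14]
eef_rot: [-3.141, 0.0, 1.271]
ft_force: [0.1, -0.6, -4.1]
width: 0.0155
gripper_force: 131.9
```

>>> {"fn": "move_arm", "kwargs": {
  "fingers": [1,1,1,1,1,1,1,1],
  "delta_pos": [
    [0.024,-0.02,0],
    [0.024,-0.02,0],
    [0.02,-0.018,0],
    [0.012,-0.011,0.01],
    [0.006,-0.005,0.02],
    [0,0,0.02],
    [0,0,0.015],
    [0,0,0.005]
  ],
  "yaw": [0,0,0,0,0,0,0,0]
}}

```text
clock: 16.15
position: [0.5003, 0.2793, 0.0678]
eef_rot: [-3.139, 0.002, 1.272]
ft_force: [-0.6, -0.0, -3.9]
width: 0.0155
gripper_force: 131.8
```

Run:
```python
from h import *
o=readout.get_obs();t=o['position'];a=o['eef_rot'][2];d=np.array([np.cos(a),np.sin(a)]);print(t,a,o['ft_force'],o['gripper_force'])
f,q=barz('scene',lo=.008); profile(q,t,d)
plate(f)
```

```text
[0.50027855 0.27933403 0.06780332] 1.2716726801285427 [-6.11910592e-01 -1.43349904e-03 -3.88459396e+00] 131.7540527775418
handle 300 ang 0.126 z at mid 0.0657 lat -0.0067
blade 219 ang 0.131 z at mid 0.0507 lat -0.0055
s min [-0.1769 -0.1723] zmin 0.044
plate z [np.float64(64.2), np.float64(65.9), np.float64(67.7), np.float64(69.0)]
```

>>> {"fn": "move_arm", "kwargs": {
  "fingers": [1,1,1,1,1,1],
  "delta_pos": [
    [0,0,0.01],
    [0,0,0.012],
    [0,0,0.01],
    [0,0,0.005],
    [0,0,0.002],
    [0,0,0]
  ],
  "yaw": [0,0,0,0,0,0]
}}

```text
clock: 16.7
position: [0.5021, 0.2789, 0.0306]
eef_rot: [-3.141, 0.0, 1.271]
ft_force: [-0.1, 0.0, -3.9]
width: 0.0155
gripper_force: 131.9
```

>>> {"fn": "move_arm", "kwargs": {
  "fingers": [1,1,1,1,1,1,1,1],
  "delta_pos": [
    [0,0,0],
    [0,0,0],
    [0,0,0.002],
    [0,0,0.003],
    [0,0,0.003],
    [0,0,0.003],
    [0,0,0.003],
    [0,0,0.003]
  ],
  "yaw": [0,0,0,0,0,0,0,0],
  "force": 20
}}

```text
clock: 17.37
position: [0.5026, 0.2793, 0.0141]
eef_rot: [3.141, -0.001, 1.271]
ft_force: [0.9, 3.6, 2.6]
width: 0.0151
gripper_force: 132.8
```

>>> {"fn": "move_arm", "kwargs": {
  "fingers": [1,1,1,1],
  "delta_pos": [
    [0,0,0.002],
    [0,0,0.001],
    [0,0,0],
    [0,0,0]
  ],
  "yaw": [0,0,0,0]
}}

```text
clock: 17.7
position: [0.5025, 0.2792, 0.0113]
eef_rot: [3.141, -0.0, 1.271]
ft_force: [2.3, 3.4, 2.5]
width: 0.0154
gripper_force: 133.0
```

Run:
```python
from h import *
o=readout.get_obs();t=o['position'];a=o['eef_rot'][2];d=np.array([np.cos(a),np.sin(a)]);print(t,a,o['ft_force'],o['gripper_force'])
f,q=barz('scene',lo=.003); profile(q,t,d)
```

```text
[0.50247893 0.279207   0.01132212] 1.270920225800007 [2.25084667 3.39906481 2.48395213] 133.0345507990569
handle 292 ang 0.586 z at mid 0.0238 lat -0.0071
blade 193 ang 0.047 z at mid 0.0073 lat -0.0063
s min [-0.1791 -0.1736] zmin 0.003
```

>>> {"fn": "move_arm", "kwargs": {
  "fingers": [1,1,1,1,0.9,0.8,0.7,0.6],
  "delta_pos": [
    [0,0,0.0015],
    [0,0,0.0015],
    [0,0,0.001],
    [0,0,0],
    [0,0,0],
    [0,0,0],
    [0,0,0],
    [0,0,0]
  ],
  "yaw": [0,0,0,0,0,0,0,0]
}}

```text
clock: 18.42
position: [0.5019, 0.2789, 0.0069]
eef_rot: [-3.141, 0.0, 1.27]
ft_force: [0.2, -0.6, 0.8]
width: 0.034
gripper_force: 0.0
```

>>> {"fn": "move_arm", "kwargs": {
  "fingers": [0.5,0.4,0.3,0.3,0.3,0.3,0.3,0.3],
  "delta_pos": [
    [0,0,0],
    [0,0,0],
    [0,0,0],
    [0,0,-0.002],
    [0,0,-0.01],
    [0,0,-0.03],
    [0,0,-0.04],
    [0,0,-0.04]
  ],
  "yaw": [0,0,0,0,0,0,0,0]
}}

```text
clock: 19.08
position: [0.5017, 0.2788, 0.1308]
eef_rot: [-3.141, 0.001, 1.271]
ft_force: [0.4, -0.1, 0.2]
width: 0.0599
gripper_force: 0.0
```

Run:
```python
from h import *
f=grab('scene','s9.png');P=pts(f);plate(f);legpts_=None
g=f['image'].astype(int)
m=(P[...,0]>.4)&(P[...,0]<.58)&(P[...,1]>.07)&(P[...,1]<.33)&(P[...,2]<.03)&(P[...,2]>.0035)&(g.max(2)<90)
q=P[m];d=np.array([.2955,.955]);s=(q[:,:2]-[.502,.279])@d
for a in np.arange(-.18,.05,.02):
    k=abs(s-a)<.005; print(round(a,2),k.sum(),(np.median(q[k],0)*1000).round(1) if k.any() else '')
print(readout.get_obs()['position'],readout.get_obs()['width'])
```

```text
plate z [np.float64(63.9), np.float64(65.9), np.float64(67.7), np.float64(69.3)]
-0.18 22 [455.2 106.5   5.7]
-0.16 28 [461.9 124.    5.5]
-0.14 33 [463.8 143.5   6.1]
-0.12 34 [470.4 163.8   7.5]
-0.1 37 [479.9 181.1  13.3]
-0.08 45 [484.  201.3  13.6]
-0.06 46 [490.2 220.3  12.6]
-0.04 39 [495.6 239.4  13.3]
-0.02 47 [499.4 259.1  13.4]
-0.0 40 [504.5 279.3  13.5]
0.02 9 [508.2 293.6  12.8]
0.04 0 
[0.50515514 0.28048279 0.13920686] 0.05973297819950091
```

View pics/s9.png

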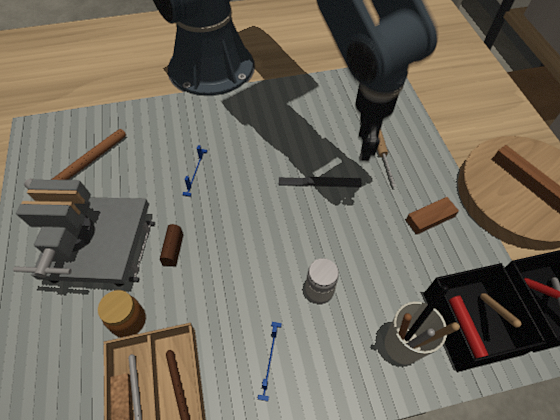

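The bar lies flat from (279,181) to (360,181), well clear of the vice. The vice is tilted on the prop, and the fulcrum and bystanders are where they were.

>>> {"fn": "move_arm", "kwargs": {
  "fingers": [0.3,0.3,0.3,0.3],
  "delta_pos": [
    [0,0,-0.01],
    [0,0,-0.005],
    [0,0,0],
    [0,0,0]
  ],
  "yaw": [0,0,0,0]
}}

```text
clock: 19.47
position: [0.5018, 0.2788, 0.1432]
eef_rot: [-3.14, 0.001, 1.271]
ft_force: [0.2, -0.0, -0.6]
width: 0.0599
gripper_force: 0.0
```

```bash
python3 -c "
from h import *
print(job.finish_job())"
```

```text
the job is handed in; nothing more can be done
None
```

The vice is leaning on the upright prop at about 0.1 rad and the bar is lying flat on the bench clear of it; I handed the job in at about 19.5 s, and no verdict came back.

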